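# Lay the gearbox bearings out on their rubber mats

## Robot

A 7-joint arm with a two-finger parallel gripper is mounted at the origin on the work surface. World frame = base frame: x ahead of the robot, y to its left, z up, the work surface at z = 0. Lengths are in m, angles in rad, forces in N, time in s.
With the tool pointing down it reaches from about 0.4 to 0.85 m from the base axis. Payload 10.4 kg.
Tool frame: the origin (TCP) lies midway between the tips of the shut fingers; the grasp point (between the pads) lies 19 mm behind it; z points along the fingers, y is the line along which they close (so a half turn about z gives the same grasp; the last joint's range is limited). The gripper opens to 85 mm and grips with 20 to 120 N. Pads are 22 mm wide; open, the fingers measure 114 mm over their backs; the gripper's body (76 mm by 85 mm) begins 54 mm behind the grasp point. The pads swing forward as they close: fully open they stand 13 mm farther back than shut.
Start: joints at [-1.356, 0.332, -0.065, 1.46, 0.022, 1.35, -0.088], TCP at [0.147, 0.607, 0.231] pointing down, gripper open.
Joint ranges: [-2.6, 2.6], [-0.5, 2.12], [-1.47, 1.34], [0.16, 2.42], [-1.27, 4.41], [0.06, 2.06], [-2.6, 2.6]. Speed limits (rad/s): [2.22, 2.22, 2.79, 2.79, 3.14, 3.14, 3.14].

## Interface

Orientations are given as a unit quaternion [x, y, z, w].
In Python, from workcell import get_obs, camera, camera_params, hand_in gives the robot as it stands.
- The arm moves only by the tool carry_out, never from a script. Its argument "commands" is a list that holds one entry, the list of rows, each a list of 6 numbers: the shift along the tool's x, y, z in units of 40 mm (1.0 is 40 mm), then the turn, a rotation vector about the tool's x, y, z in units of 6 degrees (1.0 is 6 degrees). In form: [[[x, y, z, ax, ay, az], ...]]. A call has 1 to 20 rows; each row shifts and turns the commanded pose from where the row before left it, along the tool's axes as they then stand; what a row does not reach is not made up. A row lasts 1/12 s, in which the tool goes at most 41.7 mm and 7.16 degrees, less where a joint would pass 70% of its speed; a pose out of reach is approached as far as the arm can. A call is refused whole if a number of a shift passes 1 or a number of a turn 1, either way. A call with a gripper value outside its range is refused whole. "hand" is the closure, from -1 (fully open) to 1 (shut), set as the call begins (left out, the last holds). The fingers move at their own pace and stop on an object; "force" is the grip in N (left out, the last holds). Time passes only in rows, so rows that do not move let the fingers close. It gives the time, the measured TCP pose, the force, the opening and the grip force at its end, in the units of the state.
- get_obs(): the state, without advancing time (a new reading comes with each control period).
- camera(name): name is "side" or "top"; returns the picture (400x640x3 uint8, red, green, blue); there is no depth.
- camera_params(name): a dict with "mtx" (3x3 intrinsics, pixels), "R" (3x3) and "t" (3): a world point X has camera coordinates R X + t. Camera axes: x right, y down, z forward; pixel columns grow to the right and rows downward; lengths in m; the calibration is good to about 2 mm. A picture is of the moment at which its call begins. camera_params takes no time and is no camera call.
- hand_in(): hands the job in; it is judged then, once.
The state is a dict: "clock": time; "joint_pos": joint angles; "joint_velocities": joint speeds; "tau": joint torques, N m; "position": TCP position; "ee_rot": TCP orientation; "ft_force": force on the tool from outside, world axes, zero at the start; "torque": the same for the moment, N m; "grip_width": opening from 0.0 (shut) to 1.0 (fully open); "grasp_force": force on a finger pad.
Only numpy, scipy, OpenCV 4.12 (cv2) and the standard library are available. Lean on these libraries where they do the work, as an engineer would, in place of code of your own. Each camera call takes 0.05 s, during which the arm holds its last target. There are 200 camera calls.

## Task

Pick the four ball bearings out from among the other engine parts on the bench and lay each one flat in the middle of its own round black rubber mat, the smallest bearing on the smallest mat and so on up to the largest on the largest. Set each bearing down rather than dropping it, and leave the two toothed gears where they are.

Things in the scene. Friction and masses are not known exactly. Their poses are not given: they have to be found in the camera images.
- bearing_28_center (a point): the smallest of the four ball bearings: bright steel ring, 28 mm outer diameter, 12 mm bore, 8 mm wide, black seal between its two races, smooth outside, about 22 g, lying flat on the bench at the start. The point is its centre, half-way up; z is its axis.
- bearing_40_center (a point): the second smallest of the four ball bearings: bright steel ring, 40 mm outer diameter, 17 mm bore, 12 mm wide, black seal between its two races, smooth outside, about 65 g, lying flat on the bench at the start. The point is its centre, half-way up; z is its axis.
- bearing_52_center (a point): the second largest of the four ball bearings: bright steel ring, 52 mm outer diameter, 25 mm bore, 15 mm wide, black seal between its two races, smooth outside, about 130 g, lying flat on the bench at the start. The point is its centre, half-way up; z is its axis.
- bearing_62_center (a point): the largest of the four ball bearings: bright steel ring, 62 mm outer diameter, 30 mm bore, 17 mm wide, black seal between its two races, smooth outside, about 210 g, lying flat on the bench at the start. The point is its centre, half-way up; z is its axis.
- mat_52_top (a point): the smallest of the four round black rubber mats: 52 mm diameter, 6 mm thick, flat, fixed to the bench. The point is the centre of its top face (6 mm above the bench).
- mat_66_top (a point): the second smallest of the four round black rubber mats: 66 mm diameter, 6 mm thick, flat, fixed to the bench. The point is the centre of its top face (6 mm above the bench).
- mat_82_top (a point): the second largest of the four round black rubber mats: 82 mm diameter, 6 mm thick, flat, fixed to the bench. The point is the centre of its top face (6 mm above the bench).
- mat_98_top (a point): the largest of the four round black rubber mats: 98 mm diameter, 6 mm thick, flat, fixed to the bench. The point is the centre of its top face (6 mm above the bench).
- gear_48_center (a point): toothed dark steel gear, 48 mm over the teeth, 18 mm thick with a 3 mm hub on top, lying flat; not to be moved. The point is on its axis, 9 mm above the bench.
- gear_60_center (a point): toothed dark steel gear, 60 mm over the teeth, 14 mm thick with a 3 mm hub on top, lying flat; not to be moved. The point is on its axis, 7 mm above the bench.
There are look-alikes about, which are no part of the job. What is shaped like the part that bears bearing_40_center but purple or turquoise is not meant.

How it is judged:
At the end, for the whole second after the job is handed in: Each of the four bearings lies flat (within 0.1 rad), at rest, on the rubber mat of its own size rank, wholly on the mat with its centre near the mat's centre (within 12, 13, 15 and 15 mm, from the smallest to the largest) and its underside within 3 mm of the mat's top (horizontal distance between bearing_28_center and mat_52_top below 0.012 m and z of bearing_28_center in the frame of mat_52_top between 0.001 and 0.007 m and angle between the z axis of bearing_28_center and the z axis of mat_52_top, either way round below 0.1 rad and linear speed of each of bearing_28, bearing_40, bearing_52, bearing_62 below 0.02 m/s and horizontal distance between bearing_40_center and mat_66_top below 0.013 m and z of bearing_40_center in the frame of mat_66_top between 0.003 and 0.009 m and angle between the z axis of bearing_40_center and the z axis of mat_66_top, either way round below 0.1 rad and horizontal distance between bearing_52_center and mat_82_top below 0.015 m and z of bearing_52_center in the frame of mat_82_top between 0.0045 and 0.0105 m and angle between the z axis of bearing_52_center and the z axis of mat_82_top, either way round below 0.1 rad and horizontal distance between bearing_62_center and mat_98_top below 0.015 m and z of bearing_62_center in the frame of mat_98_top between 0.0055 and 0.0115 m and angle between the z axis of bearing_62_center and the z axis of mat_98_top, either way round below 0.1 rad); the robot touches nothing.
It fails at once if the 48 mm gear is moved by more than 25 mm (distance of gear_48_center from where it was at the start of the episode above 0.025 m).
It fails at once if the 60 mm gear is moved by more than 25 mm (distance of gear_60_center from where it was at the start of the episode above 0.025 m).
It fails at once if a bearing is dropped or thrown: out of the fingers with its centre more than 60 mm above the bench ((height (world z) of bearing_28_center above 0.06 m and contact force between bearing_28 and the fingers below 0.02 N) or (height (world z) of bearing_40_center above 0.06 m and contact force between bearing_40 and the fingers below 0.02 N) or (height (world z) of bearing_52_center above 0.06 m and contact force between bearing_52 and the fingers below 0.02 N) or (height (world z) of bearing_62_center above 0.06 m and contact force between bearing_62 and the fingers below 0.02 N)).
It also fails if it takes over 96 s, if anything falls off the work surface, if the arm or the gripper's body presses on something with over 40 N, if the wrist force passes 120 N, or if a joint passes its speed limit or range.

## Working session

There is one attempt and no reset: what is moved stays moved. The work goes in short steps, Python scripts to look and compute and a tool call to move; the robot and the scene stay as the last step left them, time stands still between calls to the robot, and variables do not carry over. Pictures are saved under pics/ and viewed, at most 14 in all, crops included, and the job is handed in when it is done.

Besides the shell and the picture viewer there is one more tool, called after ">>>" in YAML: its name, and indented under it one key for each argument. carry_out: Moves the arm, as the interface text tells. Its arguments: {"type":"object","properties":{"commands":{"type":"array"},"hand":{"type":"number"},"force":{"type":"number"}},"required":["commands"]}

```bash
mkdir -p pics; cat > h.py <<'E'
import numpy as np, cv2
from workcell import get_obs, camera, camera_params, hand_in
def snap(n,f):
    im=camera(n); cv2.imwrite('pics/'+f,im[:,:,::-1]); return im
def px2w(n,u,v,z):
    p=camera_params(n); K,R,t=[np.array(p[k]) for k in('mtx','R','t')]
    d=R.T@np.linalg.inv(K)@np.array([u,v,1.]); c=-R.T@t
    return c+d*(z-c[2])/d[2]
def w2px(n,X):
    p=camera_params(n); K,R,t=[np.array(p[k]) for k in('mtx','R','t')]
    q=K@(R@np.array(X)+t); return q[:2]/q[2]
E
python3 - <<'E'
from h import *
for n in('top','side'):
    snap(n,n+'0.png'); p=camera_params(n); R=np.array(p['R']);print(n,np.round(p['mtx'],1).tolist(),np.round(-R.T@np.array(p['t']),3),np.round(R,2).tolist())
o=get_obs();print(o)
E
```

```text
top [[441.5, 0.0, 314.6], [0.0, 441.5, 206.7], [0.0, 0.0, 1.0]] [0.406 0.067 1.14 ] [[0.01, -1.0, 0.02], [-0.99, -0.01, -0.12], [0.13, -0.02, -0.99]]
side [[447.4, 0.0, 311.3], [0.0, 447.4, 204.2], [0.0, 0.0, 1.0]] [ 0.481 -0.75   0.656] [[1.0, -0.06, 0.02], [-0.02, -0.6, -0.8], [0.06, 0.8, -0.6]]
{'clock': 0.1, 'joint_pos': array([-1.35559044,  0.33278937, -0.06470965,  1.46085533,  0.02162184,
        1.34992647, -0.08847548]), 'joint_velocities': array([-0.00039425, -0.00172968,  0.00076898, -0.00219006,  0.00014283,
       -0.00078671, -0.00109897]), 'tau': array([ 7.40538635e-04, -6.26745343e+01,  4.87900944e-02, -3.92432499e+01,
        1.63342163e-02,  6.91376568e-03,  7.95108440e-05]), 'position': array([0.14715604, 0.60707556, 0.23060855]), 'ee_rot': array([ 1.18594338e-01,  9.92942582e-01, -6.40029286e-04, -3.73691649e-05]), 'ft_force': array([-0.50889038,  1.07631743,  1.02209343]), 'torque': array([-0.01946492,  0.00922164, -0.03223039]), 'grasp_force': 0.0, 'grip_width': 0.9948655936240571}
```

View pics/top0.png

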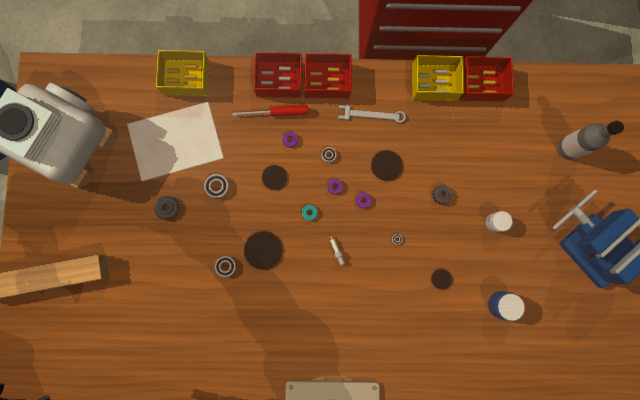

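View pics/side0.png

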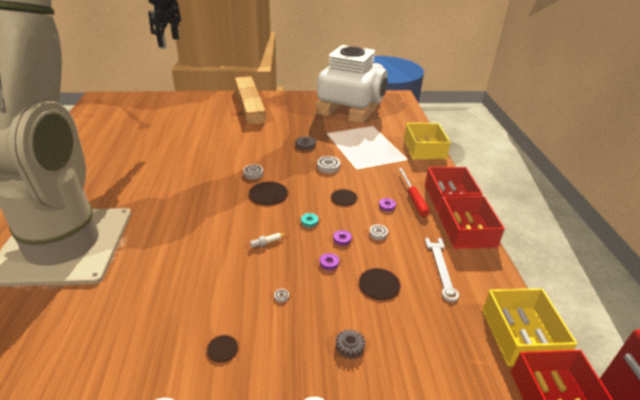

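The top view shows steel rings at (216,186), (225,267), (329,155) and (397,239). The mats are at (275,177), (387,165), (263,250) and (441,279), and the dark toothed gears at (167,208) and (442,195). The side view agrees. The purple and turquoise rings are look-alikes: (290,139), (335,187), (364,201) and (310,212). I'll measure next.

```bash
cat > meas.py <<'E'
from h import *
im=cv2.imread('pics/top0.png'); hsv=cv2.cvtColor(im,cv2.COLOR_BGR2HSV)
wood=(hsv[...,1]>110)&(hsv[...,2]>60)
def blob(u,v,z,r=32):
    m=np.zeros(im.shape[:2],np.uint8)
    sub=(~wood)[v-r:v+r,u-r:u+r]; m[v-r:v+r,u-r:u+r]=sub
    cs,_=cv2.findContours(m,cv2.RETR_EXTERNAL,cv2.CHAIN_APPROX_NONE)
    c=min((c for c in cs if cv2.contourArea(c)>30),key=lambda c:np.hypot(*(np.array(cv2.minEnclosingCircle(c)[0])-(u,v))))
    W=np.array([px2w('top',a,b,z)[:2] for a,b in c[:,0]])
    (x,y),d,_=cv2.fitEllipse((W*1000).astype(np.float32)); return np.round([x,y,*d],1)
for n,u,v,z in [('b62',216,186,.017),('b52',225,267,.015),('b40',329,155,.012),('b28',397,239,.008),('m66?',275,177,.006),('m82?',387,165,.006),('m98?',263,250,.006),('m52?',441,279,.006),('g60?',167,208,.014),('g48?',442,195,.018)]:
    print(n,blob(u,v,z))
b=im[100:300,130:480]; cv2.imwrite('pics/crop.png',cv2.resize(b,None,fx=2.28,fy=2.28,interpolation=cv2.INTER_CUBIC))
E
python3 meas.py
```

```text
b62 [599.  303.1  60.6  63.1]
b52 [394.6 273.2  50.5  51.5]
b40 [687.1  14.5  38.2  39.6]
b28 [ 469.2 -163.3   25.8   27.1]
m66? [625.2 154.9  58.7  59.6]
m82? [ 661.9 -139.1   75.3   75.9]
m98? [436.6 179.7  92.3  92.9]
m52? [ 368.6 -276.4   45.4   45.6]
g60? [541.6 427.5  57.9  58.2]
g48? [ 585.4 -280.4   45.1   45.2]
```

View pics/crop.png

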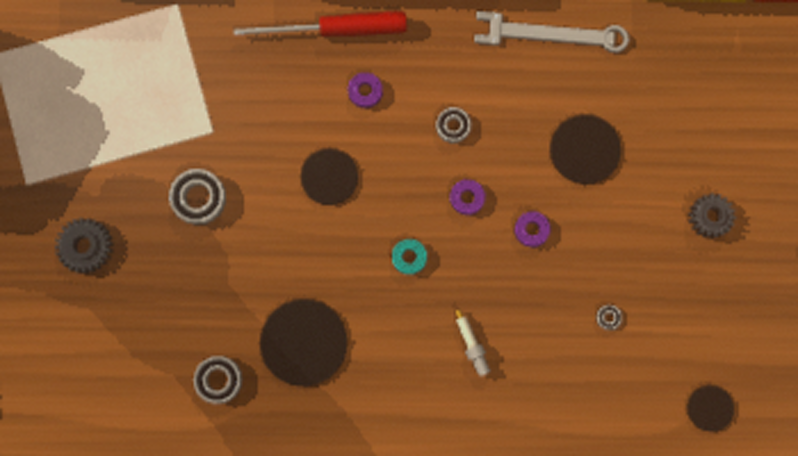

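The crop confirms four plain steel rings with black seals. Their measured outer diameters are about 62, 52, 40 and 28 mm, and the purple and turquoise rings are excluded. The mats measure about 92, 75, 59 and 45 mm, so their size order is clear. I'm starting with bearing_52: square up the wrist and hover.

>>> carry_out:
  commands:
    - [[0, 0, 0, 0, 0, -0.76], [0, 0, 0, 0, 0, -0.76], [0, 0, 0, 0, 0, -0.76], [-0.413, -0.557, 0.285, 0, 0, 0], [-0.413, -0.557, 0.285, 0, 0, 0], [-0.413, -0.557, 0.285, 0, 0, 0], [-0.413, -0.557, 0.285, 0, 0, 0], [-0.413, -0.557, 0.285, 0, 0, 0], [-0.413, -0.557, 0.285, 0, 0, 0], [-0.413, -0.557, 0.285, 0, 0, 0], [-0.413, -0.557, 0.285, 0, 0, 0], [-0.413, -0.557, 0.285, 0, 0, 0], [-0.413, -0.557, 0.285, 0, 0, 0], [-0.413, -0.557, 0.285, 0, 0, 0], [-0.413, -0.557, 0.285, 0, 0, 0], [-0.413, -0.557, 0.285, 0, 0, 0], [-0.413, -0.557, 0.285, 0, 0, 0], [-0.413, -0.557, 0.285, 0, 0, 0], [0, 0, 0, 0, 0, 0], [0, 0, 0, 0, 0, 0]]
  hand: -1
  force: 50

```text
clock: 1.77
position: [0.3956, 0.2718, 0.0596]
ee_rot: [0.001, 1.0, -0.001, -0.001]
ft_force: [-0.3, 0.2, -0.3]
grip_width: 1.0
grasp_force: 0.0
```

```bash
python3 - <<'E'
from h import *
a=snap('side','s1.png'); 
c=w2px('side',[.395,.273,.01]).astype(int); print(c, w2px('side',[.3946,.2732,.0075]),w2px('side',[.3956,.2718,.0727]))
x,y=c; b=a[max(0,y-70):y+50,x-80:x+80,::-1]; cv2.imwrite('pics/s1c.png',cv2.resize(b,None,fx=4,fy=4))
E
```

```text
[253 170] [253.31468617 171.28416793] [252.20225064 150.30109439]
```

View pics/s1c.png

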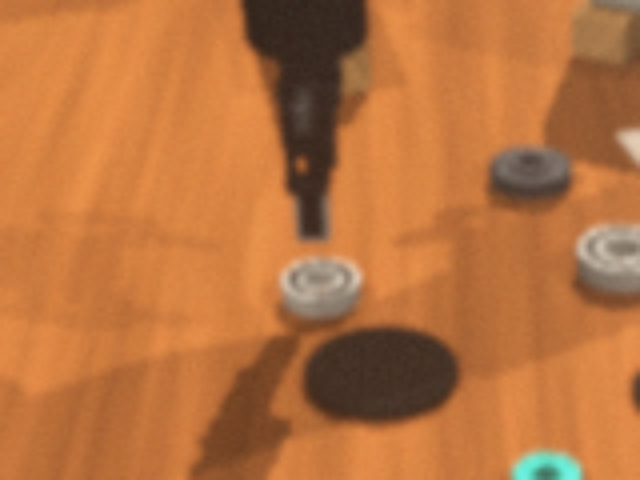

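The bearing appears in the crop at about (320,288), which is full-image (253,172) and matches the prediction. The fingers stand over it, so I'm descending and gripping.

>>> carry_out:
  commands:
    - [[0.02, 0.03, 0.5, 0, 0, 0], [0, 0, 0.5, 0, 0, 0], [0, 0, 0.36, 0, 0, 0], [0, 0, 0.2, 0, 0, 0], [0, 0, 0, 0, 0, 0], [0, 0, 0, 0, 0, 0]]

```text
clock: 2.32
position: [0.3943, 0.2755, -0.0017]
ee_rot: [-0.001, 1.0, 0.0, -0.0]
ft_force: [-0.6, -0.3, 0.1]
grip_width: 0.997
grasp_force: 0.0
```

>>> carry_out:
  commands:
    - [[0, 0, 0, 0, 0, 0], [0, 0, 0, 0, 0, 0], [0, 0, 0, 0, 0, 0], [0, 0, 0, 0, 0, 0], [0, 0, 0, 0, 0, 0], [0, 0, 0, 0, 0, 0], [0, 0, 0, 0, 0, 0], [0, 0, 0, 0, 0, 0], [0, 0, 0, 0, 0, 0], [0, 0, 0, 0, 0, 0]]
  hand: 1
  force: 50

```text
clock: 3.15
position: [0.395, 0.2751, -0.0009]
ee_rot: [-0.0, 1.0, 0.001, 0.0]
ft_force: [-2.9, -2.0, 10.8]
grip_width: 0.587
grasp_force: 50.0
```

>>> carry_out:
  commands:
    - [[0, 0, -0.3, 0, 0, 0], [0, 0, -0.4, 0, 0, 0], [0, 0, -0.4, 0, 0, 0], [0, 0, 0, 0, 0, 0]]

```text
clock: 3.48
position: [0.396, 0.2759, 0.0449]
ee_rot: [-0.0, 1.0, 0.002, 0.002]
ft_force: [1.7, 0.2, -1.1]
grip_width: 0.585
grasp_force: 52.4
```

>>> carry_out:
  commands:
    - [[-0.2, -0.3, 0, 0, 0, 0], [-0.393, -0.609, 0, 0, 0, 0], [-0.393, -0.609, 0, 0, 0, 0], [-0.393, -0.609, 0, 0, 0, 0], [-0.393, -0.609, 0, 0, 0, 0], [-0.393, -0.609, 0, 0, 0, 0], [-0.393, -0.609, 0, 0, 0, 0], [-0.393, -0.609, 0, 0, 0, 0], [-0.393, -0.609, 0, 0, 0, 0], [-0.393, -0.609, 0, 0, 0, 0], [-0.393, -0.609, 0, 0, 0, 0], [-0.393, -0.609, 0, 0, 0, 0], [-0.393, -0.609, 0, 0, 0, 0], [-0.393, -0.609, 0, 0, 0, 0], [-0.393, -0.609, 0, 0, 0, 0], [-0.393, -0.609, 0, 0, 0, 0], [-0.393, -0.609, 0, 0, 0, 0], [-0.2, -0.3, 0, 0, 0, 0], [0, 0, 0, 0, 0, 0], [0, 0, 0, 0, 0, 0]]

```text
clock: 5.15
position: [0.6621, -0.1396, 0.041]
ee_rot: [0.0, 1.0, -0.0, -0.001]
ft_force: [-1.2, 0.8, -2.2]
grip_width: 0.586
grasp_force: 52.4
```

```bash
python3 - <<'E'
from h import *
o=get_obs();print(o['position'],o['grip_width'],o['grasp_force'],o['joint_pos'].round(2))
a=snap('side','s2.png'); 
c=w2px('side',[.662,-.139,.006]).astype(int); print(c)
x,y=c; b=a[max(0,y-90):y+50,x-80:x+80,::-1]; cv2.imwrite('pics/s2c.png',cv2.resize(b,None,fx=4,fy=4))
E
```

```text
[ 0.66205592 -0.13956587  0.04098557] 0.585677230461146 52.40952730178833 [-0.11  0.62  0.35  1.52 -0.23  1.05  1.87]
[379 281]
```

View pics/s2c.png

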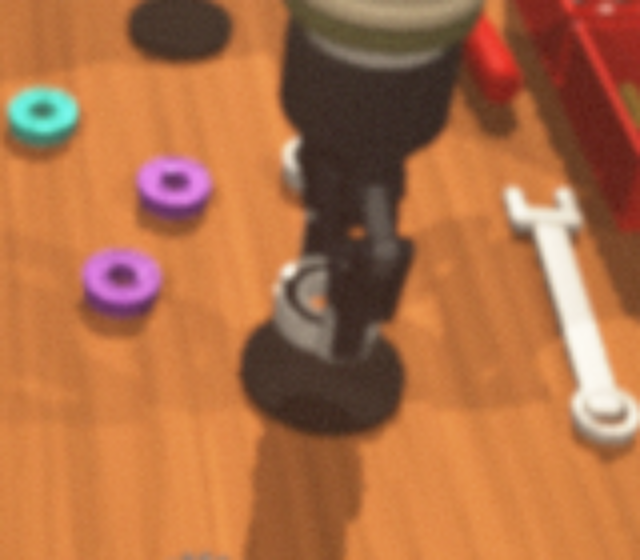

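Bearing_52 is held level over the mat at crop (325,300). Lowering it and releasing.

>>> carry_out:
  commands:
    - [[0, 0, 0.3, 0, 0, 0], [0, 0, 0.3, 0, 0, 0], [0, 0, 0.2, 0, 0, 0], [0, 0, 0.06, 0, 0, 0], [0, 0, 0.04, 0, 0, 0], [0, 0, 0, 0, 0, 0], [0, 0, 0, 0, 0, 0]]

```text
clock: 5.78
position: [0.6623, -0.1384, 0.0055]
ee_rot: [-0.001, 1.0, 0.0, -0.0]
ft_force: [-0.5, 0.0, -1.5]
grip_width: 0.584
grasp_force: 52.6
```

>>> carry_out:
  commands:
    - [[0, 0, 0, 0, 0, 0], [0, 0, 0, 0, 0, 0], [0, 0, 0, 0, 0, 0], [0, 0, 0, 0, 0, 0], [0, 0, 0, 0, 0, 0], [0, 0, 0, 0, 0, 0], [0, 0, -0.4, 0, 0, 0], [0, 0, -0.6, 0, 0, 0], [0, 0, -0.6, 0, 0, 0], [0, 0, 0, 0, 0, 0]]
  hand: -1

```text
clock: 6.62
position: [0.6651, -0.1396, 0.0752]
ee_rot: [-0.0, 1.0, -0.0, 0.004]
ft_force: [1.0, -0.6, 0.3]
grip_width: 1.0
grasp_force: 0.0
```

>>> carry_out:
  commands:
    - [[0.3, -0.04, 0, 0, 0, 0], [0.6, -0.075, 0, 0, 0, 0], [0.6, -0.075, 0, 0, 0, 0], [0.6, -0.075, 0, 0, 0, 0], [0.6, -0.075, 0, 0, 0, 0], [0.6, -0.075, 0, 0, 0, 0], [0.6, -0.075, 0, 0, 0, 0], [0.6, -0.075, 0, 0, 0, 0], [0.32, -0.035, 0, 0, 0, 0], [0, 0, 0, 0, 0, 0], [0, 0, 0, 0, 0, 0]]
  hand: 0

```text
clock: 7.53
position: [0.4698, -0.163, 0.0701]
ee_rot: [-0.0, 1.0, 0.0, 0.0]
ft_force: [1.3, -0.1, 0.8]
grip_width: 0.5
grasp_force: 0.0
```

```bash
python3 - <<'E'
from h import *
o=get_obs();print(o['position'],o['grip_width'])
a=snap('side','s3.png'); 
print(w2px('side',[.662,-.139,.0135]),w2px('side',[.4692,-.1633,.004]))
b=a[210:340,230:430,::-1]; cv2.imwrite('pics/s3c.png',cv2.resize(b,None,fx=4,fy=4))
E
```

```text
[ 0.4698471  -0.16298658  0.07014084] 0.49982245098879374
[379.46000891 279.13134252] [281.61438106 294.65809585]
```

View pics/s3c.png

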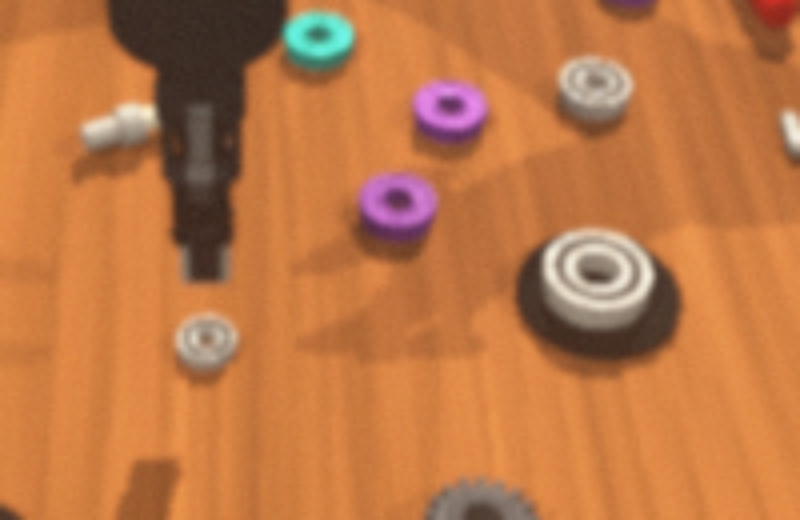

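Bearing_52 sits centred on its mat at crop (598,278), as predicted. Bearing_28 is at (206,342), directly under the fingers.

>>> carry_out:
  commands:
    - [[0, 0, 0.5, 0, 0, 0], [0, 0, 0.5, 0, 0, 0], [0, 0, 0.4, 0, 0, 0], [0, 0, 0.2, 0, 0, 0], [0, 0, 0.06, 0, 0, 0], [0, 0, 0, 0, 0, 0], [0, 0, 0, 0, 0, 0]]

```text
clock: 8.17
position: [0.4705, -0.1632, 0.0041]
ee_rot: [-0.001, 1.0, -0.0, 0.0]
ft_force: [0.4, 0.3, -0.7]
grip_width: 0.501
grasp_force: 0.0
```

>>> carry_out:
  commands:
    - [[0, 0, 0, 0, 0, 0], [0, 0, 0, 0, 0, 0], [0, 0, 0, 0, 0, 0], [0, 0, 0, 0, 0, 0], [0, 0, 0, 0, 0, 0], [0, 0, 0, 0, 0, 0], [0, 0, 0, 0, 0, 0], [0, 0, 0, 0, 0, 0]]
  hand: 1
  force: 40

```text
clock: 8.83
position: [0.4705, -0.1631, 0.0046]
ee_rot: [-0.0, 1.0, 0.0, 0.001]
ft_force: [-0.9, 0.1, 5.5]
grip_width: 0.291
grasp_force: 38.9
```

>>> carry_out:
  commands:
    - [[0, 0, -0.3, 0, 0, 0], [0, 0, -0.4, 0, 0, 0], [0, 0, -0.3, 0, 0, 0], [0.25, -0.28, 0, 0, 0, 0], [0.5, -0.55, 0, 0, 0, 0], [0.5, -0.55, 0, 0, 0, 0], [0.5, -0.55, 0, 0, 0, 0], [0.5, -0.55, 0, 0, 0, 0], [0.28, -0.35, 0, 0, 0, 0], [0, 0, 0, 0, 0, 0], [0, 0, 0, 0, 0, 0], [0, 0, 0, 0, 0, 0]]

```text
clock: 9.83
position: [0.3694, -0.2758, 0.0439]
ee_rot: [-0.001, 1.0, 0.0, 0.001]
ft_force: [-0.8, 0.1, -0.4]
grip_width: 0.287
grasp_force: 39.3
```

```bash
python3 - <<'E'
from h import *
o=get_obs();print(o['position'],o['grip_width'],o['grasp_force'])
a=snap('side','s4.png'); 
x,y=w2px('side',[.369,-.276,.02]).astype(int);print(x,y)
b=a[y-70:min(400,y+50),x-80:x+80,::-1]; cv2.imwrite('pics/s4c.png',cv2.resize(b,None,fx=4,fy=4))
E
```

```text
[ 0.36941186 -0.27582033  0.04386895] 0.2866983022033355 39.281871914863586
221 340
```

View pics/s4c.png

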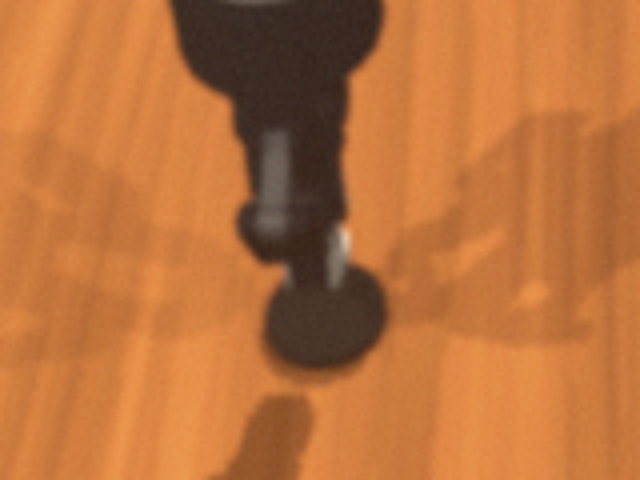

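Bearing_28 is held, with its bright edge at crop (338,250) over the mat at (325,318). Lowering it and releasing.

>>> carry_out:
  commands:
    - [[0, 0, 0.3, 0, 0, 0], [0, 0, 0.3, 0, 0, 0], [0, 0, 0.15, 0, 0, 0], [0, 0, 0.06, 0, 0, 0], [0, 0, 0.03, 0, 0, 0], [0, 0, 0, 0, 0, 0], [0, 0, 0, 0, 0, 0]]

```text
clock: 10.47
position: [0.3687, -0.2753, 0.0105]
ee_rot: [-0.001, 1.0, 0.001, -0.0]
ft_force: [-4.3, 5.4, 12.7]
grip_width: 0.287
grasp_force: 41.0
```

>>> carry_out:
  commands:
    - [[0, 0, 0, 0, 0, 0], [0, 0, 0, 0, 0, 0], [0, 0, 0, 0, 0, 0], [0, 0, 0, 0, 0, 0], [0, 0, 0, 0, 0, 0], [0, 0, 0, 0, 0, 0], [0, 0, -0.4, 0, 0, 0], [0, 0, -0.6, 0, 0, 0], [0, 0, -0.5, 0, 0, 0], [0, 0, 0, 0, 0, 0]]
  hand: 0

```text
clock: 11.3
position: [0.3704, -0.2775, 0.0731]
ee_rot: [-0.0, 1.0, -0.001, 0.002]
ft_force: [0.3, -1.8, 0.7]
grip_width: 0.497
grasp_force: 0.0
```

>>> carry_out:
  commands:
    - [[-0.265, 0.242, 0, 0, 0, 0], [-0.53, 0.484, 0, 0, 0, 0], [-0.53, 0.484, 0, 0, 0, 0], [-0.53, 0.484, 0, 0, 0, 0], [-0.53, 0.484, 0, 0, 0, 0], [-0.53, 0.484, 0, 0, 0, 0], [-0.53, 0.484, 0, 0, 0, 0], [-0.53, 0.484, 0, 0, 0, 0], [-0.53, 0.484, 0, 0, 0, 0], [-0.53, 0.484, 0, 0, 0, 0], [-0.53, 0.484, 0, 0, 0, 0], [-0.53, 0.484, 0, 0, 0, 0], [-0.53, 0.484, 0, 0, 0, 0], [-0.53, 0.484, 0, 0, 0, 0], [-0.53, 0.484, 0, 0, 0, 0], [-0.265, 0.242, 0, 0, 0, 0], [0, 0, 0, 0, 0, 0], [0, 0, 0, 0, 0, 0]]
  hand: -0.5

```text
clock: 12.8
position: [0.6861, 0.0149, 0.0687]
ee_rot: [-0.001, 1.0, -0.0, -0.001]
ft_force: [0.0, -0.1, 0.4]
grip_width: 0.753
grasp_force: 0.0
```

```bash
python3 - <<'E'
from h import *
o=get_obs();print(o['position'],o['grip_width'],o['joint_pos'].round(2))
a=snap('side','s5.png'); 
print(w2px('side',[.369,-.276,.01]),w2px('side',[.687,.0145,.006]))
b=a[190:370,190:420,::-1]; cv2.imwrite('pics/s5c.png',cv2.resize(b,None,fx=3.3,fy=3.3))
E
```

```text
[0.68608017 0.01494781 0.06873296] 0.7526724542786676 [-0.31  0.6   0.31  1.47 -0.19  1.11  1.61]
[222.46731927 344.42121824] [377.97368598 231.53501262]
```

View pics/s5c.png

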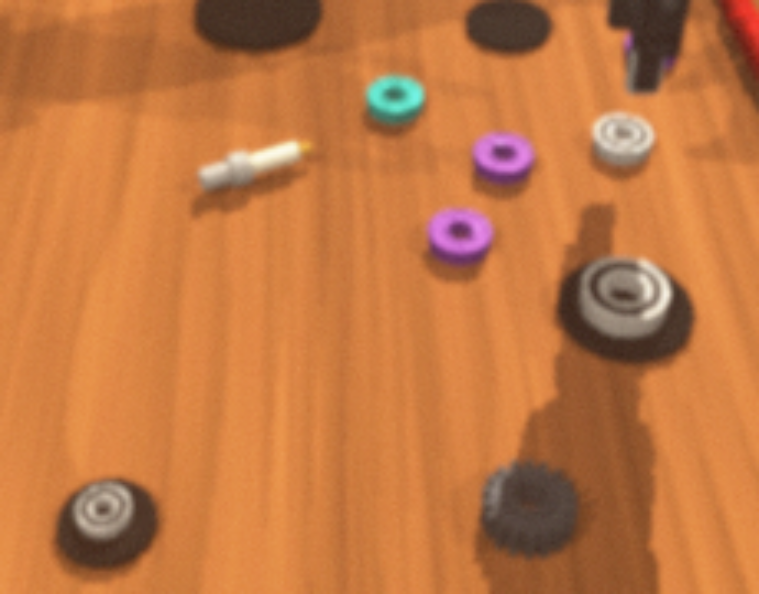

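Bearing_28 lies flat on its mat at crop (103,508). Bearing_40, the steel ring at (622,138), is under the fingers. Picking it up.

>>> carry_out:
  commands:
    - [[0, 0, 0.5, 0, 0, 0], [0, 0, 0.5, 0, 0, 0], [0, 0, 0.4, 0, 0, 0], [0, 0, 0.2, 0, 0, 0], [0, 0, 0.05, 0, 0, 0], [0, 0, 0, 0, 0, 0], [0, 0, 0, 0, 0, 0]]

```text
clock: 13.43
position: [0.6868, 0.0139, 0.005]
ee_rot: [-0.0, 1.0, 0.0, 0.001]
ft_force: [-0.7, 0.8, 0.5]
grip_width: 0.749
grasp_force: 0.0
```

>>> carry_out:
  commands:
    - [[0, 0, 0, 0, 0, 0], [0, 0, 0, 0, 0, 0], [0, 0, 0, 0, 0, 0], [0, 0, 0, 0, 0, 0], [0, 0, 0, 0, 0, 0], [0, 0, 0, 0, 0, 0], [0, 0, 0, 0, 0, 0], [0, 0, 0, 0, 0, 0], [0, 0, 0, 0, 0, 0]]
  hand: 1
  force: 45

```text
clock: 14.18
position: [0.687, 0.0144, 0.0054]
ee_rot: [-0.0, 1.0, 0.0, 0.001]
ft_force: [-2.3, -0.8, 6.3]
grip_width: 0.435
grasp_force: 44.3
```

>>> carry_out:
  commands:
    - [[0, 0, -0.3, 0, 0, 0], [0, 0, -0.4, 0, 0, 0], [0, 0, -0.3, 0, 0, 0], [0.13, 0.29, 0, 0, 0, 0], [0.258, 0.587, 0, 0, 0, 0], [0.258, 0.587, 0, 0, 0, 0], [0.258, 0.587, 0, 0, 0, 0], [0.258, 0.587, 0, 0, 0, 0], [0.258, 0.587, 0, 0, 0, 0], [0.13, 0.295, 0, 0, 0, 0], [0, 0, 0, 0, 0, 0], [0, 0, 0, 0, 0, 0], [0, 0, 0, 0, 0, 0]]

```text
clock: 15.27
position: [0.6246, 0.1537, 0.044]
ee_rot: [0.0, 1.0, -0.0, 0.0]
ft_force: [-0.4, -0.3, -0.4]
grip_width: 0.438
grasp_force: 45.2
```

```bash
python3 - <<'E'
from h import *
o=get_obs();print(o['position'],o['grip_width'],o['grasp_force'])
a=snap('side','s6.png'); 
x,y=w2px('side',[.625,.155,.02]).astype(int);print(x,y)
b=a[y-60:y+40,x-60:x+60,::-1]; cv2.imwrite('pics/s6c.png',cv2.resize(b,None,fx=5,fy=5))
E
```

```text
[0.62457861 0.15373641 0.04395811] 0.43795151055445325 45.15983283519745
343 191
```

View pics/s6c.png

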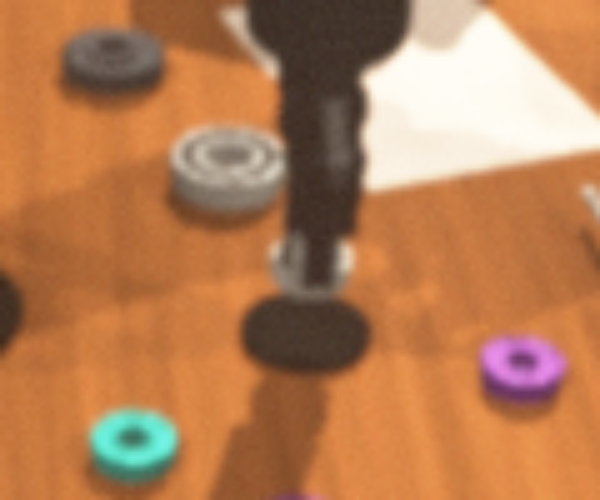

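Bearing_40 is held level at crop (312,265) above the mat at (305,333). Lowering it and releasing.

>>> carry_out:
  commands:
    - [[0, 0, 0.3, 0, 0, 0], [0, 0, 0.3, 0, 0, 0], [0, 0, 0.15, 0, 0, 0], [0, 0, 0.06, 0, 0, 0], [0, 0, 0.03, 0, 0, 0], [0, 0, 0, 0, 0, 0], [0, 0, 0, 0, 0, 0]]

```text
clock: 15.9
position: [0.6241, 0.154, 0.0109]
ee_rot: [0.0, 1.0, -0.0, -0.001]
ft_force: [-7.0, -4.0, 16.9]
grip_width: 0.435
grasp_force: 50.6
```

>>> carry_out:
  commands:
    - [[0, 0, 0, 0, 0, 0], [0, 0, 0, 0, 0, 0], [0, 0, 0, 0, 0, 0], [0, 0, 0, 0, 0, 0], [0, 0, 0, 0, 0, 0], [0, 0, 0, 0, 0, 0], [0, 0, -0.4, 0, 0, 0], [0, 0, -0.6, 0, 0, 0], [0, 0, -0.5, 0, 0, 0], [0, 0, 0, 0, 0, 0]]
  hand: -1

```text
clock: 16.73
position: [0.6266, 0.1556, 0.0747]
ee_rot: [-0.0, 1.0, 0.001, 0.003]
ft_force: [1.3, 0.2, 1.4]
grip_width: 1.0
grasp_force: 0.0
```

>>> carry_out:
  commands:
    - [[0.05, 0.3, 0, 0, 0, 0], [0.1, 0.57, 0, 0, 0, 0], [0.1, 0.57, 0, 0, 0, 0], [0.1, 0.57, 0, 0, 0, 0], [0.1, 0.57, 0, 0, 0, 0], [0.1, 0.57, 0, 0, 0, 0], [0.1, 0.56, 0, 0, 0, 0], [0, 0, 0, 0, 0, 0], [0, 0, 0, 0, 0, 0]]

```text
clock: 17.48
position: [0.5962, 0.3061, 0.0688]
ee_rot: [-0.002, 1.0, -0.0, -0.001]
ft_force: [-0.1, -0.7, -0.5]
grip_width: 0.999
grasp_force: 0.0
```

```bash
python3 - <<'E'
from h import *
o=get_obs();print(o['position'],o['grip_width'])
a=snap('side','s7.png'); 
print(w2px('side',[.599,.303,.0085]),w2px('side',[.625,.155,.012]))
b=a[120:220,270:390,::-1]; cv2.imwrite('pics/s7c.png',cv2.resize(b,None,fx=5,fy=5))
E
```

```text
[0.59621156 0.30606789 0.06875482] 0.9988002228080691
[328.2352068  164.12516184] [343.77658374 193.9010023 ]
```

View pics/s7c.png

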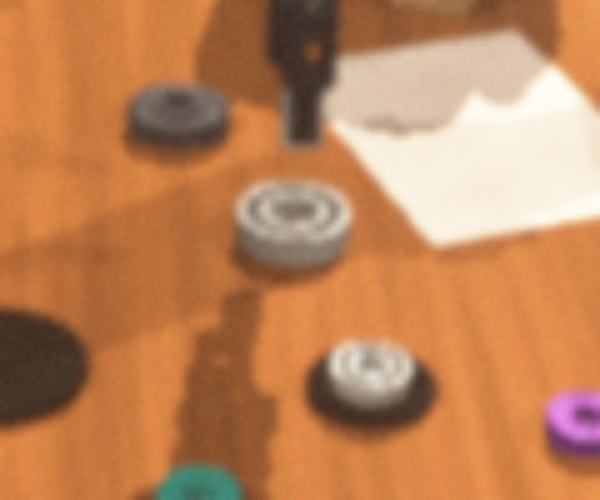

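Bearing_40 is centred on its mat at crop (372,370). Bearing_62 is at (293,222), under the fingers. Picking it up.

>>> carry_out:
  commands:
    - [[-0.03, -0.03, 0.5, 0, 0, 0], [0, 0, 0.5, 0, 0, 0], [0, 0, 0.4, 0, 0, 0], [0, 0, 0.2, 0, 0, 0], [0, 0, 0.08, 0, 0, 0], [0, 0, 0, 0, 0, 0], [0, 0, 0, 0, 0, 0]]

```text
clock: 18.12
position: [0.5998, 0.3021, 0.0039]
ee_rot: [-0.0, 1.0, 0.0, 0.0]
ft_force: [1.0, 0.4, -0.3]
grip_width: 0.998
grasp_force: 0.0
```

>>> carry_out:
  commands:
    - [[0, 0, 0, 0, 0, 0], [0, 0, 0, 0, 0, 0], [0, 0, 0, 0, 0, 0], [0, 0, 0, 0, 0, 0], [0, 0, 0, 0, 0, 0], [0, 0, 0, 0, 0, 0], [0, 0, 0, 0, 0, 0], [0, 0, 0, 0, 0, 0], [0, 0, 0, 0, 0, 0]]
  hand: 1
  force: 60

```text
clock: 18.87
position: [0.6, 0.303, 0.005]
ee_rot: [-0.001, 1.0, 0.001, 0.001]
ft_force: [-2.9, -0.8, 8.4]
grip_width: 0.693
grasp_force: 62.8
```

>>> carry_out:
  commands:
    - [[0, 0, -0.3, 0, 0, 0], [0, 0, -0.4, 0, 0, 0], [0, 0, -0.3, 0, 0, 0], [0.25, -0.19, 0, 0, 0, 0], [0.51, -0.385, 0, 0, 0, 0], [0.51, -0.385, 0, 0, 0, 0], [0.51, -0.385, 0, 0, 0, 0], [0.51, -0.385, 0, 0, 0, 0], [0.51, -0.385, 0, 0, 0, 0], [0.51, -0.385, 0, 0, 0, 0], [0.51, -0.385, 0, 0, 0, 0], [0.26, -0.195, 0, 0, 0, 0], [0, 0, 0, 0, 0, 0], [0, 0, 0, 0, 0, 0], [0, 0, 0, 0, 0, 0]]

```text
clock: 20.12
position: [0.4371, 0.1797, 0.0439]
ee_rot: [-0.001, 1.0, 0.001, 0.001]
ft_force: [-0.3, 0.6, -1.8]
grip_width: 0.691
grasp_force: 65.3
```

```bash
python3 - <<'E'
from h import *
a=snap('side','s8.png'); 
x,y=w2px('side',[.437,.18,.02]).astype(int);print(x,y)
b=a[y-60:y+40,x-60:x+60,::-1]; cv2.imwrite('pics/s8c.png',cv2.resize(b,None,fx=5,fy=5))
E
```

```text
268 186
```

View pics/s8c.png

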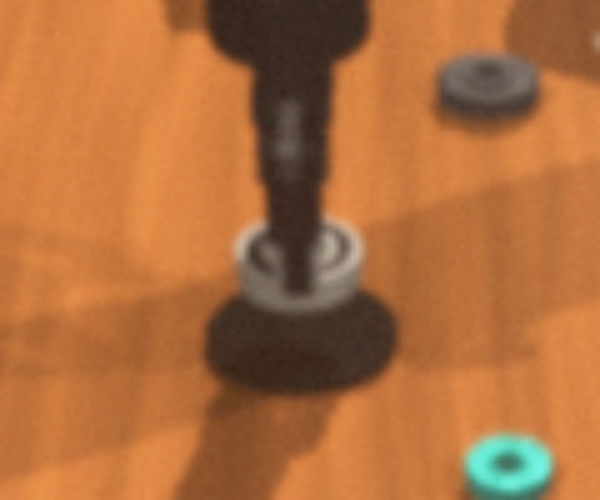

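Bearing_62 is held level at crop (299,262), centred over the large mat at (302,340). Lowering it and releasing.

>>> carry_out:
  commands:
    - [[0, 0, 0.3, 0, 0, 0], [0, 0, 0.3, 0, 0, 0], [0, 0, 0.15, 0, 0, 0], [0, 0, 0.06, 0, 0, 0], [0, 0, 0.03, 0, 0, 0], [0, 0, 0, 0, 0, 0], [0, 0, 0, 0, 0, 0]]

```text
clock: 20.75
position: [0.4361, 0.1792, 0.0109]
ee_rot: [-0.001, 1.0, 0.0, -0.001]
ft_force: [-11.2, -4.7, 23.1]
grip_width: 0.691
grasp_force: 67.9
```

>>> carry_out:
  commands:
    - [[0, 0, 0, 0, 0, 0], [0, 0, 0, 0, 0, 0], [0, 0, 0, 0, 0, 0], [0, 0, 0, 0, 0, 0], [0, 0, 0, 0, 0, 0], [0, 0, 0, 0, 0, 0], [0, 0, -0.4, 0, 0, 0], [0, 0, -0.6, 0, 0, 0], [0, 0, -0.6, 0, 0, 0], [0, 0.4, -0.6, 0, 0, 0], [0, 0.6, -0.6, 0, 0, 0], [0, 0.8, -0.3, 0, 0, 0], [0, 0.8, -0.3, 0, 0, 0], [0, 0.8, 0, 0, 0, 0], [0, 0.8, 0, 0, 0, 0], [0, 0.8, 0, 0, 0, 0], [0, 0.8, 0, 0, 0, 0], [0, 0, 0, 0, 0, 0], [0, 0, 0, 0, 0, 0]]
  hand: -1

```text
clock: 22.33
position: [0.435, 0.4126, 0.1448]
ee_rot: [-0.002, 1.0, -0.0, -0.0]
ft_force: [0.1, -0.2, 0.5]
grip_width: 0.997
grasp_force: 0.0
```

```bash
python3 - <<'E'
from h import *
o=get_obs();print(o['position'],o['clock'])
snap('side','end_s.png'); im=snap('top','end.png')
gray=cv2.cvtColor(im,cv2.COLOR_RGB2GRAY); hsv=cv2.cvtColor(im,cv2.COLOR_RGB2HSV)
T=dict(b62=(436.6,179.7,23),b52=(661.9,-139.1,21),b40=(625.2,154.9,18),b28=(368.6,-276.4,14))
for n,(x,y,z) in T.items():
    u,v=w2px('top',[x/1e3,y/1e3,z/1e3]); r=16
    u0,v0=int(u)-r,int(v)-r
    m=((gray>85)&(hsv[...,1]<90))[v0:v0+2*r,u0:u0+2*r].astype(np.uint8)
    p=cv2.findNonZero(m); c,rad=cv2.minEnclosingCircle(p)
    W=px2w('top',c[0]+u0,c[1]+v0,z/1e3)*1e3; print(n,(W[:2]-(x,y)).round(1),round(rad,1))
b=im[130:300,130:480,::-1]; cv2.imwrite('pics/endc.png',cv2.resize(b,None,fx=2.28,fy=2.28,interpolation=cv2.INTER_CUBIC))
E
```

```text
[0.43499549 0.41259959 0.14480459] 22.3333
b62 [-0.7 -0.6] 12.5
b52 [-1.4  1.6] 10.2
b40 [ 0.1 -0.6] 7.8
b28 [-1.4  2.2] 5.7
```

View pics/endc.png

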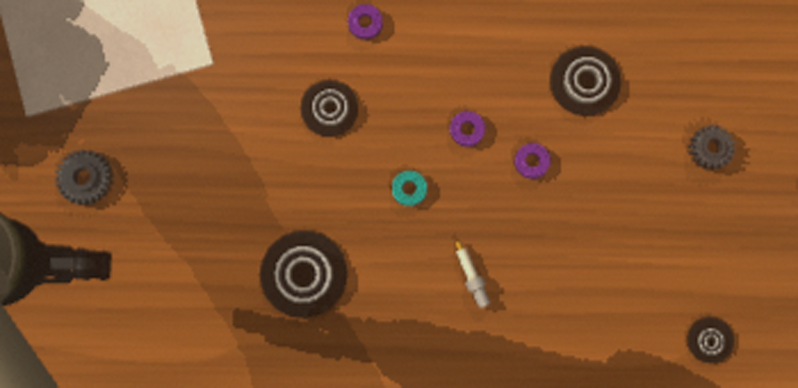

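View pics/end_s.png

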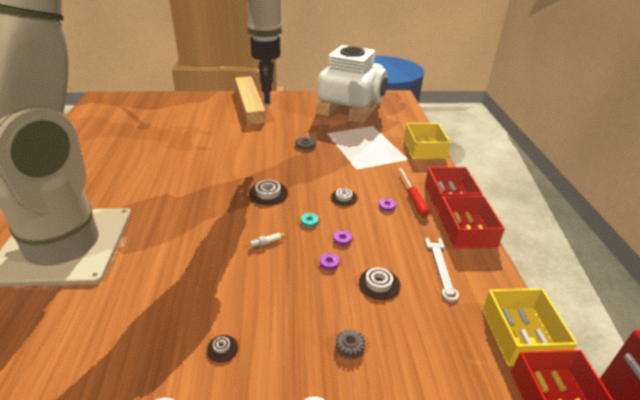

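Both final views show the four bearings flat and centred on their mats within 3 mm. The gears haven't moved, at top-crop (84,177) and (713,147), and the arm is clear of everything.

```bash
python3 -c "
from h import *
print(hand_in())"
```

```text
the job is handed in; nothing more can be done
None
```

The job is handed in: all four bearings lie flat on their matching mats, within about 3 mm of centre in the last camera check, and the gears were left where they were; the hand-in returned no verdict.

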